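# Load a cheese block into the tilted sampling jig

### The arm

A 6-joint arm with a two-finger parallel gripper is mounted at the origin on the work surface. World frame = base frame: x ahead of the robot, y to its left, z up, the work surface at z = 0. Lengths are in mm, angles in degrees, forces in N, time in s.
With the tool pointing down it reaches from about 300 to 850 mm from the base axis. Payload 4.2 kg.
Tool frame: the origin (TCP) lies at the very end of the fingers, on their centre line; the grasp point (between the pads) lies 19 mm behind it (env.grasp_offset is the distance from the TCP to the grasp point, in mm); z points along the fingers, y is the line along which they close (so a half turn about z gives the same grasp; the last joint's range is limited). The gripper opens to 91 mm and grips with 3 to 60 N. Pads are 32 mm wide; open, the fingers measure 118 mm over their backs; the gripper's body (76 mm by 178 mm) begins 60 mm behind the grasp point.
Start: joints at [65.031, 18.312, 89.639, -0, 72.044, -1.146], TCP at [232.26, 526.024, 187.176] pointing down, gripper open.
Joint ranges: [-177.97, 177.97], [-48.28, 115.42], [12.27, 149.76], [-77.06, 257.06], [2.81, 150.46], [-146.56, 146.56]. Speed limits (degrees/s): [147.25, 147.25, 180, 180, 180, 180].

### API

Orientations are given as [roll, pitch, yaw] about the fixed x, y, z axes, in that order (R = Rz(yaw) Ry(pitch) Rx(roll)).
In Python, from workcell import env gives the robot as it stands. The module is installed in compiled form; this text tells all that it offers.
- The arm moves only by the tool send_rows, never from a script. Its argument "motion" is a list of rows, each an object of numbers: "tx", "ty", "tz": the shift along the tool's x, y, z in units of 500 mm (1.0 is 500 mm); "rx", "ry", "rz": the turn, a rotation vector about the tool's x, y, z in units of 30 degrees (1.0 is 30 degrees); "gripper": the closure, from -1 (fully open) to 1 (shut). In form: [{"tx": .., "ty": .., "tz": .., "rx": .., "ry": .., "rz": .., "gripper": ..}, ...]. A call has 1 to 12 rows; each row shifts and turns the commanded pose from where the row before left it, along the tool's axes as they then stand; what a row does not reach is not made up. A row lasts 1/8 s, in which the tool goes at most 62.5 mm and 10.7 degrees, less where a joint would pass 70% of its speed; a pose out of reach is approached as far as the arm can. A call with a number of a shift or a turn outside -1 to 1 is refused whole. A call with a gripper value outside its range is refused whole. The fingers move at their own pace and stop on an object; "grip_force" is the grip in N (left out, the last holds). Time passes only in rows, so rows that do not move let the fingers close. It gives the time, the measured TCP pose, the force, the opening and the grip force at its end, in the units of the state.
- env.state(): the state, without advancing time (a new reading comes with each control period).
- env.grab_frame(name): name is "scene" or "side" or "wrist"; returns a dict with "frame" (384x512x3 uint8, red, green, blue), "vertical_fov" (degrees; the focal length in pixels is half the picture's height over the tangent of half this angle, whatever the lens; pixels are square), "cx", "cy" (the principal point, pixels), "rvec" (rotation vector, rad) and "tvec" (3), from world to camera coordinates, as OpenCV has them; the wrist camera has in their place "T_tool_cam" (4x4, takes a point from camera to tool coordinates, whose origin is the TCP and whose axes are the flange's). Camera axes: x right, y down, z forward; pixel columns grow to the right and rows downward; lengths in mm; the calibration is good to about 2 mm. A picture is of the moment at which its call begins: read the wrist's pose just before it. There is no depth.
- env.job_done(): hands the job in; it is judged then, once.
The state is a dict: "time_s": time; "qpos": joint angles; "qvel": joint speeds; "effort": joint torques, N m; "ee_pos": TCP position; "ee_rot": TCP orientation; "force": force on the tool from outside, world axes, zero at the start; "torque": the same for the moment, N m; "gripper_width": finger opening in mm; "gripper_force": force on a finger pad.
Only numpy, scipy, OpenCV 4.12 (cv2) and the standard library are available. Lean on these libraries where they do the work, as an engineer would, in place of code of your own. Each camera call takes 0.05 s, during which the arm holds its last target. There are 200 camera calls.

### The job

Lay the block of cheese, rind underneath, on the tilted steel bed of the sampling jig and let go, so that it slides by its own weight fully into the low corner, flush against both white fences. Then, by feel, push the blue clamp down to it until the clamp's sprung pad meets the end of the block and gives by about 2 mm, and leave it holding like that. Be gentle: do not drop or ram the block, do not crush the pad's spring to its end, and do not disturb the small cheese wheel, the brush or the dish.

Things in the scene. Friction and masses are not known exactly. Their poses are not given: they have to be found in the camera images.
- jig: Fixed sampling jig. Dark base plate 200 (x) x 270 (y) x 8 mm; origin under its centre. On legs it carries the tilted bed, lowest (30 mm up) at the jig's -x, -y corner, rising about 17 degrees to +x and 16 to +y. Nothing on it is over 180 mm high. Place and yaw vary. The jig stands turned about half round: its +x, so the bed's x, points roughly back to the robot.
- bed: The tilted bed, polished wet steel; origin and axes the same as corner. It spans x -12 to 148, y -15 to 255 mm. Slippery to the cheese: a released block always slides down into the corner. White plastic fences, 20 high, 10 mm thick: side fence, inner face x = 0, y -10 to 120 mm; end fence, inner face y = 0, x -10 to 140 mm.
- corner (a point): Inner low corner: the point on the bed's top face where the fences' inner faces meet. z is the bed's upward normal, x runs up the bed along the end fence, y up the bed along the side fence. The block fully home has its origin at (25, 50, 0) mm here.
- block: Loose rigid block of hard cheese, 50 (x) x 100 (y) x 40 (z) mm, about 0.2 to 0.32 kg, pale yellow with a brown rind layer on its underside; origin at the centre of the underside, z up. Starts flat on the table, rind down. Either end may face either way in the jig. Grip it across its 50 mm width.
- clamp: Blue clamp carriage on the bed, 44 (x) x 34 (y) x 28 (z) mm, axes those of corner; origin on the bed under its centre, at corner x = 25, y = 180 to 200 mm at the start. It slides along corner y only (closing towards -y, down to y = 115) and stays where left: friction 9 N. In front it carries a rubber pad 28 mm across, 17 mm above the bed, on a brass nut.
- tab (a point): Centre of the top of the clamp's black push tab, 70 mm above the bed over the clamp's origin. Tab 40 (x) x 10 (y) mm, 42 mm tall above the carriage. Pushing it down the bed takes about 8 N until the pad meets the block, then 2 N more per mm (sprung pad, 7 mm of give).
- pad_nominal (a point): Where the middle of the pad's face would be at the nut's mean setting: 35 mm from the clamp's origin towards -y, 17 mm above the bed. The nut is set differently each time, so the real face is up to 6 mm nearer or farther along y, unmeasured: meet the block by feel. The clamp's 9 N friction holds the spring when let go.
- wheel: Bystander: small loose cheese wheel, 124 mm across, 50 mm high, grey-brown rind; origin under its centre.
- brush: Bystander: loose brush lying bristles down, wooden back 45 x 130 mm, 38 mm high, yellow bristles; origin under its centre.
- dish: Bystander: steel sample dish, 84 mm across, 35 mm high; origin under its centre.
Mind the look-alikes: they are no part of the job. What is meant by the block is not black, pink or purple, and is the larger of those in its own colour.

How it is judged (in metres and radians):
On the way, in this order (a step that is already met when the one before it is completed fails the run):
1. the released block has slid by itself into the corner, flush on both fences, touched by neither fingers nor clamp (x of block in the frame of corner between 0.0225 and 0.0275 m and y of block in the frame of corner between 0.0475 and 0.0525 m and z of block in the frame of corner between -0.003 and 0.003 m and angle between the y axis of block and the y axis of corner, either way round below 0.04 rad and angle between the z axis of block and the z axis of corner, either way round below 0.04 rad and contact force between each of the fingers, clamp and block below 0.3 N), for 0.3 s.
2. the clamp's pad presses on the seated block (x of block in the frame of corner between 0.0225 and 0.0275 m and y of block in the frame of corner between 0.0475 and 0.0525 m and z of block in the frame of corner between -0.003 and 0.003 m and angle between the y axis of block and the y axis of corner, either way round below 0.04 rad and angle between the z axis of block and the z axis of corner, either way round below 0.04 rad and contact force between clamp and block between 1.5 and 11 N), for 0.2 s.
At the end, for the whole second after the job is handed in: The block lies flat on the bed, rind down, at rest, within 2.5 mm of home against both fences (corner x 25, y 50, z 0 mm) and square to them within 0.04 rad; the clamp's pad presses on it with 1.5 to 11 N; wheel, brush and dish are within 30 mm of their starts (all of step 2 and linear speed of block below 0.01 m/s and distance of each of wheel, brush, dish from where it was at the start of the episode below 0.03 m); the robot touches nothing.
It fails at once if the block is dropped or rammed on the jig (more than 45 N) (contact force between block and jig above 45 N).
It fails at once if the clamp presses the block with more than 16 N (spring crushed) (contact force between clamp and block above 16 N).
It fails at once if the small cheese wheel is moved more than 30 mm (distance of wheel from where it was at the start of the episode above 0.03 m).
It fails at once if the brush is moved more than 30 mm (distance of brush from where it was at the start of the episode above 0.03 m).
It fails at once if the dish is moved more than 30 mm (distance of dish from where it was at the start of the episode above 0.03 m).
It also fails if it takes over 58 s, if anything falls off the work surface, if the arm or the gripper's body presses on something with over 40 N, if the wrist force passes 120 N, or if a joint passes its speed limit or range.

## Working session

There is one attempt and no reset: what is moved stays moved. The work goes in short steps, Python scripts to look and compute and a tool call to move; the robot and the scene stay as the last step left them, time stands still between calls to the robot, and variables do not carry over. Pictures are saved under pics/ and viewed, at most 10 in all, crops included, and the job is handed in when it is done.

Besides the shell and the picture viewer there is one more tool, called as a command line: name --argument value ..., lists and objects as JSON in quotes. send_rows: Moves the arm, as the interface text tells. Shifts and turns lie within -1 to 1; 1 stands for 500 mm of shift or 30 degrees of turn. Its arguments: {"type":"object","properties":{"motion":{"type":"array"},"grip_force":{"type":"number"}},"required":["motion"]}

```bash
mkdir -p pics; cat > h.py <<'E'
import numpy as np, cv2, pickle
from scipy.spatial.transform import Rotation as R
from workcell import env
def cam(name):
    s=env.state(); g=env.grab_frame(name); f=192/np.tan(np.radians(g["vertical_fov"])/2)
    K=np.array([[f,0,g["cx"]],[0,f,g["cy"]],[0,0,1]])
    if "rvec" in g:
        Rm=cv2.Rodrigues(np.array(g["rvec"],float))[0]; t=np.array(g["tvec"],float).ravel()
    else:
        T=np.eye(4); T[:3,:3]=R.from_euler('xyz',s["ee_rot"],degrees=True).as_matrix(); T[:3,3]=s["ee_pos"]
        W=np.linalg.inv(T@np.array(g["T_tool_cam"])); Rm=W[:3,:3]; t=W[:3,3]
    return g["frame"],K,Rm,t
def save(n,im): cv2.imwrite("pics/"+n,cv2.cvtColor(im,cv2.COLOR_RGB2BGR))
def ray(c,uv):
    _,K,Rm,t=c; d=Rm.T@np.linalg.inv(K)@np.array([uv[0],uv[1],1.]); return -Rm.T@t,d/np.linalg.norm(d)
def onz(c,uv,z):
    o,d=ray(c,uv); return o+d*(z-o[2])/d[2]
def tri(c1,u1,c2,u2):
    o1,d1=ray(c1,u1);o2,d2=ray(c2,u2)
    a=np.linalg.lstsq(np.c_[d1,-d2],o2-o1,rcond=None)[0]; p,q=o1+a[0]*d1,o2+a[1]*d2
    return (p+q)/2,np.linalg.norm(p-q)
def proj(c,P):
    _,K,Rm,t=c; q=K@(Rm@np.asarray(P,float)+t); return q[:2]/q[2]
E
python3 - <<'E'
from h import *
cs={n:cam(n) for n in("scene","side")}
pickle.dump(cs,open("c0.pkl","wb"))
for n,c in cs.items(): save(n+"0.png",cv2.resize(c[0],(800,600),interpolation=cv2.INTER_CUBIC)); print(n,c[1][0,0],-c[2].T@c[3])
print(env.state())
E
```

```text
scene 399.4728219067469 [1086.46815977 -114.1418523  1047.4667146 ]
side 377.7638979198962 [ 283.75901986 -465.80775288  814.36583985]
{'time_s': 0.1, 'qpos': array([ 6.50288391e+01,  1.83465414e+01,  8.96973109e+01, -3.56356916e-04,
        7.20454218e+01, -1.14605722e+00]), 'qvel': array([ 0.01381821, -0.07058636, -0.17882897,  0.01447184,  0.02564772,
        0.01628944]), 'effort': array([ 2.15462974e-04, -4.13331020e+01, -2.32510471e+01,  7.27938535e-02,
        4.22184798e-02, -2.51895239e-05]), 'ee_pos': array([232.06622876, 525.55798065, 186.43306688]), 'ee_rot': array([-1.79910737e+02, -1.44681929e-03,  1.56175005e+02]), 'force': array([ 0.28732892, -0.78049034,  0.06857921]), 'torque': array([-0.00592477, -0.0087251 , -0.00203044]), 'gripper_force': 0.0, 'gripper_width': 91.71895356219994}
```

View pics/scene0.png

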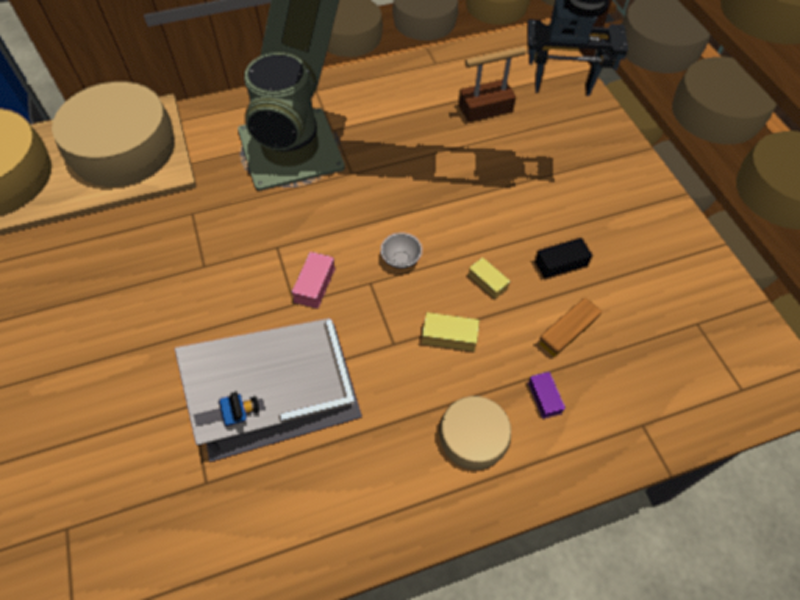

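View pics/side0.png

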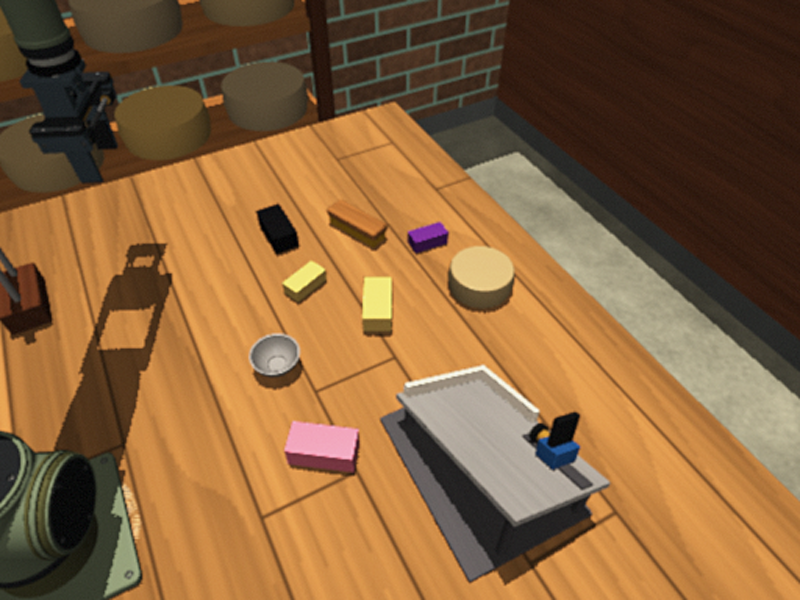

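The scene picture shows these candidates for the block (800 px): large yellow (450,330), small yellow (489,277), pink (313,279), black (563,258) and purple (546,394). I choose the larger yellow at (450,330), which is (377,303) in the side view. The jig has its low corner near (352,403) and the blue clamp is at (233,408). Next I check the choice and the jig in close crops.

```bash
python3 - <<'E'
from h import *
cs=pickle.load(open("c0.pkl","rb"))
a=cs["scene"][0][195:300,105:238]; b=cs["side"][0][228:375,240:395]
A=cv2.resize(a,None,fx=6,fy=5.7,interpolation=cv2.INTER_CUBIC)[:598]
A=cv2.resize(a,None,fx=5.7,fy=5.7,interpolation=cv2.INTER_CUBIC)
B=cv2.resize(b,None,fx=4,fy=4,interpolation=cv2.INTER_CUBIC)
save("cs.png",A);save("cd.png",B)
for n,c in cs.items():
    h=cv2.cvtColor(c[0],cv2.COLOR_RGB2HSV); m=cv2.inRange(h,(24,90,120),(36,255,255))
    cn=[k for k in cv2.findContours(m,0,1)[0] if cv2.contourArea(k)>80]
    for k in cn: print(n,cv2.contourArea(k),cv2.minAreaRect(k))
o=cs["scene"][0][195:225,265:312]; print(o[8:20:3,20].tolist())
E
```

```text
scene 474.5 ((288.1073913574219, 209.72169494628906), (34.36431121826172, 15.405868530273438), 7.853313446044922)
scene 233.0 ((312.917236328125, 175.5930938720703), (23.91710090637207, 11.128094673156738), 41.6335334777832)
side 440.0 ((241.0, 190.0), (26.0, 18.0), 90.0)
side 226.5 ((194.1463623046875, 176.68292236328125), (10.619816780090332, 25.92484474182129), 51.34019470214844)
[[215, 206, 104], [214, 204, 104], [214, 203, 104], [215, 206, 105]]
```

View pics/cs.png

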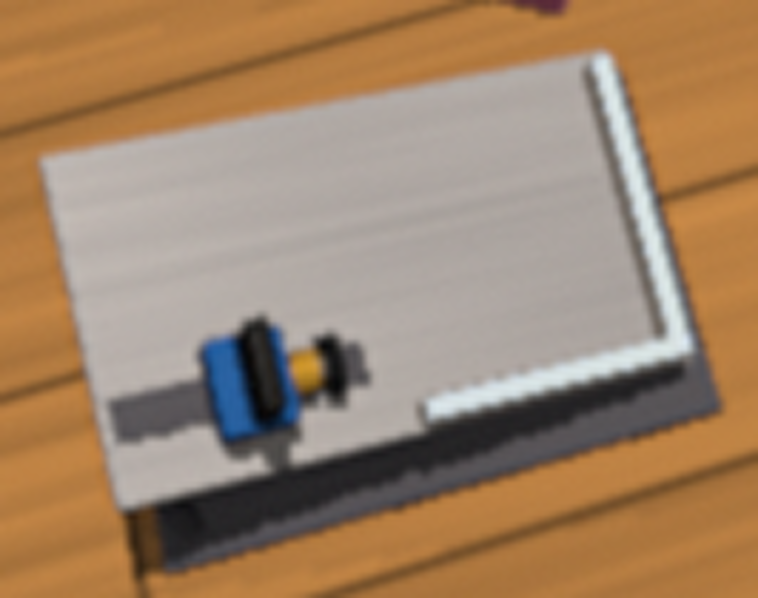

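View pics/cd.png

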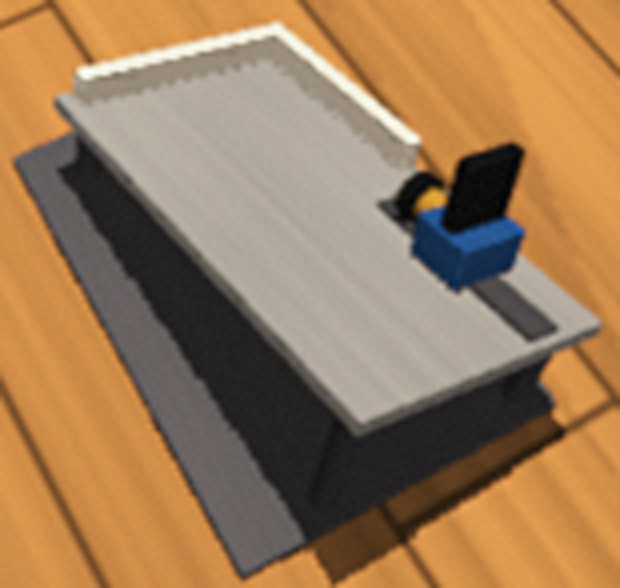

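The crops show a plain pale-yellow block choice (215,205,104), the bed corners, the white fence tops, and the clamp with its tab. In the scene crop the corners are at (42,157) and (125,508) and the fence joint at (676,347). Now triangulate these.

```bash
cat > jig.py <<'E'
from h import *
cs=pickle.load(open("c0.pkl","rb")); S,D=cs["scene"],cs["side"]
ps=lambda u:((u[0]+.5)/5.7-.5+105,(u[1]+.5)/5.7-.5+195); pd=lambda u:((u[0]+.5)/4-.5+240,(u[1]+.5)/4-.5+228)
L=[((148,255,0),(42,157),(360,418)),((-12,255,0),(125,508),(600,322)),((140,-5,20),(600,56),(80,75)),((-5,120,20),(425,411),(414,141)),((-5,-5,20),(676,347),(277,31))]
M=np.array([l[0] for l in L],float); P=[]
for m,a,b in L:
    p,e=tri(S,ps(a),D,pd(b)); P.append(p); print(m,p.round(1),round(e,1))
P=np.array(P); mc,pc=M.mean(0),P.mean(0)
Rc=R.align_vectors(P-pc,M-mc)[0].as_matrix(); tc=pc-Rc@mc
print("res",(P-(M@Rc.T+tc)).round(1).tolist()); print("corner",tc.round(1),"\n",Rc.round(3))
print("tilts",np.degrees(np.arcsin(Rc[2,:2])),"yaw",np.degrees(np.arctan2(Rc[1,0],Rc[0,0])))
np.savez("jig.npz",R=Rc,t=tc)
E
python3 jig.py; python3 - <<'E'
from h import *
cs=pickle.load(open("c0.pkl","rb"))
# block top face (brighter) in scene, cast on z=40
for n,lo in(("scene",190),("side",180)):
    c=cs[n]; im=c[0]; h=cv2.cvtColor(im,cv2.COLOR_RGB2HSV); m=cv2.inRange(h,(24,90,lo),(36,255,255))
    k=max(cv2.findContours(m,0,1)[0],key=cv2.contourArea); W=np.array([onz(c,u,40)[:2] for u in k[:,0]],np.float32)
    print(n,cv2.minAreaRect(W))
E
```

```text
(148, 255, 0) [ 524.8 -298.9  146.8] 0.2
(-12, 255, 0) [ 676.7 -302.2   96.3] 2.1
(140, -5, 20) [520.8 -46.7  88.2] 2.1
(-5, 120, 20) [ 667.4 -169.2   79.5] 0.7
(-5, -5, 20) [659.  -51.5  43.6] 0.5
res [[0.0, 1.0, -0.0], [-0.2, 2.0, -0.9], [-0.2, -0.9, 0.0], [0.2, -0.2, 0.6], [0.2, -1.9, 0.4]]
corner [648.3 -60.   28.1] 
 [[-0.95   0.067  0.304]
 [ 0.026 -0.956  0.292]
 [ 0.31   0.286  0.907]]
tilts [18.06145519 16.59607447] yaw 178.43936293546523
scene ((580.326171875, 168.42529296875), (97.96774291992188, 48.08067321777344), 62.01082229614258)
side ((581.0282592773438, 167.48155212402344), (96.91246795654297, 49.66532897949219), 62.26417541503906)
```

```bash
cat >> h.py <<'E'
def cur():
    s=env.state(); return R.from_euler('xyz',s["ee_rot"],degrees=True).as_matrix(),np.array(s["ee_pos"]),s
def rows(p1,R1,n=None,frm=None):
    R0,p0=frm if frm else cur()[:2]
    w=R.from_matrix(R0.T@R1).as_rotvec(); t=R0.T@(np.asarray(p1,float)-p0)
    if n is None: n=int(np.ceil(max(np.linalg.norm(t)/55,np.degrees(np.linalg.norm(w))/9.5,1)))
    w=w/n; A=sum(R.from_rotvec(w*k).as_matrix() for k in range(n)); p=np.linalg.solve(A,t)
    print(n,"rows t",(p/500).round(4).tolist(),"r",(np.degrees(w)/30).round(4).tolist())
def down(yaw): return R.from_euler('xyz',[180,0,yaw],degrees=True).as_matrix()
E
python3 - <<'E'
from h import *
cs=pickle.load(open("c0.pkl","rb"));c=cs["scene"]
print("small",onz(c,(312.9,175.6),25),"dish",onz(c,(256,162),30))
rows([581,168,170],down(62))
E
```

```text
small [486.20424499 288.52386531  25.        ] dish [383.74631833 137.47494687  30.        ]
10 rows t [-0.1049, 0.0392, 0.0033] r [-0.0002, 0.0002, 0.3139]
```

send_rows --motion '[{"tx":-0.105,"ty":0.039,"tz":0.003,"rz":0.314,"gripper":-1},{"tx":-0.105,"ty":0.039,"tz":0.003,"rz":0.314,"gripper":-1},{"tx":-0.105,"ty":0.039,"tz":0.003,"rz":0.314,"gripper":-1},{"tx":-0.105,"ty":0.039,"tz":0.003,"rz":0.314,"gripper":-1},{"tx":-0.105,"ty":0.039,"tz":0.003,"rz":0.314,"gripper":-1},{"tx":-0.105,"ty":0.039,"tz":0.003,"rz":0.314,"gripper":-1},{"tx":-0.105,"ty":0.039,"tz":0.003,"rz":0.314,"gripper":-1},{"tx":-0.105,"ty":0.039,"tz":0.003,"rz":0.314,"gripper":-1},{"tx":-0.105,"ty":0.039,"tz":0.003,"rz":0.314,"gripper":-1},{"tx":-0.105,"ty":0.039,"tz":0.003,"rz":0.314,"gripper":-1},{"gripper":-1},{"gripper":-1}]'

```text
invalid input at $.motion[0]: expected keys tx, ty, tz, rx, ry, rz, gripper
```

```bash
python3 - <<'E'
from h import *
c=cam("wrist"); save("w1.png",c[0])
m=cv2.inRange(cv2.cvtColor(c[0],cv2.COLOR_RGB2HSV),(24,90,190),(36,255,255))
k=max(cv2.findContours(m,0,1)[0],key=cv2.contourArea); W=np.array([onz(c,u,40)[:2] for u in k[:,0]],np.float32)
r=cv2.minAreaRect(W); print(r, cur()[1:2]); print(env.state()["ee_rot"],env.state()["force"],env.state()["time_s"])
p=[581,168,9]
rows(p,down(62))
E
```

```text
((430.9936218261719, 692.9860229492188), (1.394891381263733, 6.498675346374512), 74.87564849853516) (array([232.08639406, 525.63374323, 186.51324746]),)
[-1.79922324e+02 -2.38548990e-03  1.56174303e+02] [0.26495533 0.01597075 1.2507363 ] 0.15
10 rows t [-0.1049, 0.0392, 0.0355] r [-0.0002, 0.0002, 0.3139]
```

View pics/w1.png

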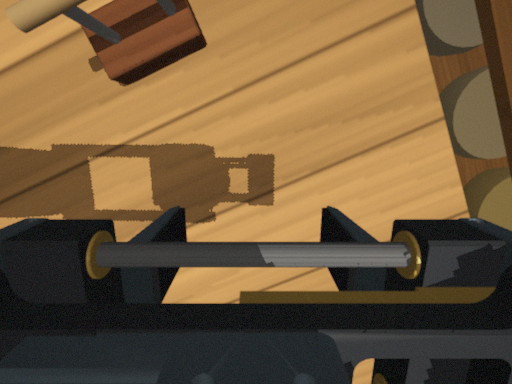

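The call was refused because every key is required, so the arm had not moved. The wrist view just shows the fingers at the lower centre and table. Resending with all keys.

send_rows --motion '[{"tx":-0.105,"ty":0.039,"tz":0.003,"rx":0,"ry":0,"rz":0.314,"gripper":-1},{"tx":-0.105,"ty":0.039,"tz":0.003,"rx":0,"ry":0,"rz":0.314,"gripper":-1},{"tx":-0.105,"ty":0.039,"tz":0.003,"rx":0,"ry":0,"rz":0.314,"gripper":-1},{"tx":-0.105,"ty":0.039,"tz":0.003,"rx":0,"ry":0,"rz":0.314,"gripper":-1},{"tx":-0.105,"ty":0.039,"tz":0.003,"rx":0,"ry":0,"rz":0.314,"gripper":-1},{"tx":-0.105,"ty":0.039,"tz":0.003,"rx":0,"ry":0,"rz":0.314,"gripper":-1},{"tx":-0.105,"ty":0.039,"tz":0.003,"rx":0,"ry":0,"rz":0.314,"gripper":-1},{"tx":-0.105,"ty":0.039,"tz":0.003,"rx":0,"ry":0,"rz":0.314,"gripper":-1},{"tx":-0.105,"ty":0.039,"tz":0.003,"rx":0,"ry":0,"rz":0.314,"gripper":-1},{"tx":-0.105,"ty":0.039,"tz":0.003,"rx":0,"ry":0,"rz":0.314,"gripper":-1},{"tx":0,"ty":0,"tz":0,"rx":0,"ry":0,"rz":0,"gripper":-1},{"tx":0,"ty":0,"tz":0,"rx":0,"ry":0,"rz":0,"gripper":-1}]'

```text
time_s: 1.65
ee_pos: [580.3, 167.9, 172.1]
ee_rot: [-180.0, -0.0, 62.0]
force: [0.2, 0.2, 0.5]
gripper_width: 91.3
gripper_force: 0.0
```

```bash
python3 - <<'E'
from h import *
c=cam("wrist"); save("w2.png",c[0])
m=cv2.inRange(cv2.cvtColor(c[0],cv2.COLOR_RGB2HSV),(24,90,190),(36,255,255))
k=max(cv2.findContours(m,0,1)[0],key=cv2.contourArea); print(k[:,0].min(0),k[:,0].max(0)); W=np.array([onz(c,u,40)[:2] for u in k[:,0]],np.float32)
r=cv2.minAreaRect(W); print(r, cur()[1:2]); print(env.state()["ee_rot"],env.state()["force"],env.state()["time_s"])
rows([581,168,9],down(62))
E
```

```text
[114 100] [160 164]
((488.93170166015625, 283.8057556152344), (69.29579162597656, 36.06832504272461), 22.529220581054688) (array([580.32575474, 168.52067618, 172.07153554]),)
[-1.79979002e+02 -2.97625985e-02  6.20466777e+01] [-0.30863238 -0.27259115  0.3703059 ] 1.7
3 rows t [-0.0001, 0.0006, 0.1087] r [-0.0002, -0.0003, 0.0005]
```

View pics/w2.png

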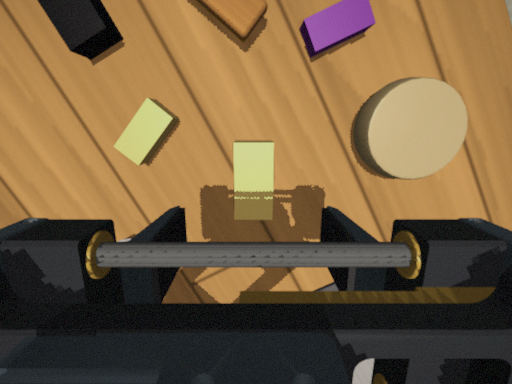

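The wrist view shows the block at (234–274, 140–220), square to the fingers and centred between them (about x = 254). I'll descend and grip.

send_rows --motion '[{"tx":0,"ty":0,"tz":0.1,"rx":0,"ry":0,"rz":0,"gripper":-1},{"tx":0,"ty":0,"tz":0.1,"rx":0,"ry":0,"rz":0,"gripper":-1},{"tx":0,"ty":0,"tz":0.08,"rx":0,"ry":0,"rz":0,"gripper":-1},{"tx":0,"ty":0,"tz":0.05,"rx":0,"ry":0,"rz":0,"gripper":-1},{"tx":0,"ty":0,"tz":0,"rx":0,"ry":0,"rz":0,"gripper":1},{"tx":0,"ty":0,"tz":0,"rx":0,"ry":0,"rz":0,"gripper":1},{"tx":0,"ty":0,"tz":0,"rx":0,"ry":0,"rz":0,"gripper":1},{"tx":0,"ty":0,"tz":0,"rx":0,"ry":0,"rz":0,"gripper":1},{"tx":0,"ty":0,"tz":0,"rx":0,"ry":0,"rz":0,"gripper":1},{"tx":0,"ty":0,"tz":0,"rx":0,"ry":0,"rz":0,"gripper":1}]' --grip_force 25

```text
time_s: 2.95
ee_pos: [580.8, 167.8, 8.1]
ee_rot: [180.0, -0.1, 62.0]
force: [-1.1, 0.6, 5.0]
gripper_width: 49.6
gripper_force: 25.0
```

```bash
cat >> h.py <<'E'
j=np.load("jig.npz") if __import__("os").path.exists("jig.npz") else None
Rj,tj=j["R"],j["t"]
Rt=np.c_[-Rj[:,1],-Rj[:,0],-Rj[:,2]]
def J(x,y,z): return tj+Rj@np.array([x,y,z],float)
E
python3 - <<'E'
from h import *
R0,p0,s=cur(); a=p0+[0,0,150]
rows(a,R0); b=J(48,60,108); print(b); rows(b,Rt,frm=(R0,a)); rows(J(48,60,38),Rt,frm=(Rt,b))
E
```

```text
3 rows t [0.0001, 0.0001, -0.1] r [0.0, 0.0, 0.0]
[639.54752257 -84.58867057 158.0702852 ]
5 rows t [-0.0909, 0.0518, 0.006] r [0.0912, -0.1417, -0.1921]
2 rows t [-0.0, -0.0, 0.07] r [0.0, 0.0, 0.0]
```

send_rows --motion '[{"tx":0,"ty":0,"tz":-0.05,"rx":0,"ry":0,"rz":0,"gripper":1},{"tx":0,"ty":0,"tz":-0.1,"rx":0,"ry":0,"rz":0,"gripper":1},{"tx":0,"ty":0,"tz":-0.1,"rx":0,"ry":0,"rz":0,"gripper":1},{"tx":0,"ty":0,"tz":-0.05,"rx":0,"ry":0,"rz":0,"gripper":1},{"tx":-0.091,"ty":0.052,"tz":0.006,"rx":0.091,"ry":-0.142,"rz":-0.192,"gripper":1},{"tx":-0.091,"ty":0.052,"tz":0.006,"rx":0.091,"ry":-0.142,"rz":-0.192,"gripper":1},{"tx":-0.091,"ty":0.052,"tz":0.006,"rx":0.091,"ry":-0.142,"rz":-0.192,"gripper":1},{"tx":-0.091,"ty":0.052,"tz":0.006,"rx":0.091,"ry":-0.142,"rz":-0.192,"gripper":1},{"tx":-0.091,"ty":0.052,"tz":0.006,"rx":0.091,"ry":-0.142,"rz":-0.192,"gripper":1},{"tx":0,"ty":0,"tz":0,"rx":0,"ry":0,"rz":0,"gripper":1},{"tx":0,"ty":0,"tz":0,"rx":0,"ry":0,"rz":0,"gripper":1},{"tx":0,"ty":0,"tz":0,"rx":0,"ry":0,"rz":0,"gripper":1}]'

```text
time_s: 4.45
ee_pos: [639.0, -84.3, 157.5]
ee_rot: [-161.1, 16.6, 94.1]
force: [-0.2, 0.0, -2.3]
gripper_width: 49.6
gripper_force: 25.0
```

```bash
python3 - <<'E'
from h import *
R0,p0,s=cur(); print((Rj.T@(p0-tj)).round(1),np.degrees(R.from_matrix(R0.T@Rt).as_rotvec()),s["force"],s["qpos"].round(0),s["gripper_width"])
pickle.dump([cam("scene"),cam("side")],open("c1.pkl","wb"))
for i,n in enumerate(("scene","side")):
    c=pickle.load(open("c1.pkl","rb"))[i]
    if n=="side": save("side1.png",cv2.resize(c[0][200:380,200:400],None,fx=3.3,fy=3.3,interpolation=cv2.INTER_CUBIC))
w=cam("wrist"); save("w3.png",w[0])
rows(J(48,60,33),Rt)
E
```

```text
[ 48.4  59.5 107.4] [-0.02798256  0.05584117  0.04330444] [-0.19127891  0.04518989 -2.29215016] [  1.  37.  68. -17.  94.   1.] 49.62868146161561
2 rows t [-0.0001, 0.0002, 0.0747] r [0.0002, 0.0013, 0.0005]
```

View pics/w3.png

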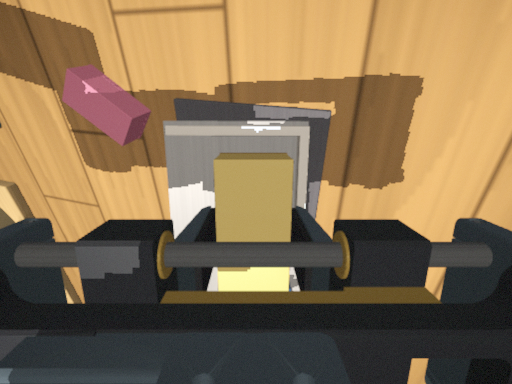

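The wrist view shows the block held squarely over the bed. The end fence runs from (166,128) to (308,128) and the side fence is at x ≈ 298–308. I'll compare those with the fitted frame.

```bash
python3 - <<'E'
from h import *
w=cam("wrist")
for q in[(0,0,20),(-10,-10,20),(140,-10,20),(140,0,20),(0,40,20),(-10,40,20),(148,-15,0)]: print(q,proj(w,J(*q)).round(1))
print("blk far end top",proj(w,J(48-25,10,100+40)),proj(w,J(48+25,10,140)))
im=w[0].astype(int).sum(2)
print("col 240 rows 110-160",im[112:160:1,240].tolist()); print("row 150 cols 150..180",im[150,160:176].tolist()," 285..325",im[150,285:325].tolist())
print("row128",im[128,158:174].tolist(),im[128,300:316].tolist())
E
```

```text
(0, 0, 20) [299.9 135. ]
(-10, -10, 20) [310.1 125.1]
(140, -10, 20) [164.2 124.9]
(140, 0, 20) [165.  134.8]
(0, 40, 20) [298.3 173. ]
(-10, 40, 20) [307.6 173.1]
(148, -15, 0) [162.4 120.1]
blk far end top [294.84194529 159.478547  ] [213.35372478 159.36668462]
col 240 rows 110-160 [207, 201, 207, 216, 219, 203, 218, 213, 290, 391, 423, 419, 415, 450, 510, 546, 541, 540, 534, 539, 535, 535, 528, 482, 418, 413, 418, 416, 416, 411, 417, 420, 421, 414, 418, 415, 420, 412, 415, 411, 364, 276, 300, 307, 306, 303, 308, 363]
row 150 cols 150..180 [291, 305, 310, 298, 315, 373, 412, 411, 413, 418, 415, 403, 416, 419, 418, 410]  285..325 [410, 408, 413, 409, 406, 415, 405, 402, 406, 402, 415, 376, 324, 308, 447, 531, 536, 541, 540, 538, 535, 536, 536, 411, 189, 200, 212, 206, 213, 207, 211, 219, 204, 219, 214, 216, 220, 218, 214, 219]
row128 [304, 300, 295, 286, 284, 363, 424, 496, 531, 533, 535, 533, 533, 533, 530, 540] [539, 546, 542, 538, 545, 543, 535, 540, 545, 446, 237, 208, 205, 213, 214, 207]
```

The fit agrees to about 1 px. The block sits about 4 mm further towards the fence than assumed, so I aim at y = 64 and descend.

send_rows --motion '[{"tx":-0.004,"ty":0,"tz":0.05,"rx":0,"ry":0,"rz":0,"gripper":1},{"tx":-0.005,"ty":0,"tz":0.06,"rx":0,"ry":0,"rz":0,"gripper":1},{"tx":0,"ty":0,"tz":0.04,"rx":0,"ry":0,"rz":0,"gripper":1},{"tx":0,"ty":0,"tz":0.018,"rx":0,"ry":0,"rz":0,"gripper":1},{"tx":0,"ty":0,"tz":0,"rx":0,"ry":0,"rz":0,"gripper":1},{"tx":0,"ty":0,"tz":0,"rx":0,"ry":0,"rz":0,"gripper":1}]'

```text
time_s: 5.4
ee_pos: [615.1, -113.9, 83.3]
ee_rot: [-161.2, 16.7, 94.0]
force: [0.7, -0.4, -2.2]
gripper_width: 50.0
gripper_force: 25.0
```

```bash
cat > st.py <<'E'
from h import *
R0,p0,s=cur(); print("J pos",(Rj.T@(p0-tj)).round(2),"J force",(Rj.T@s["force"]).round(2),"rot",np.degrees(R.from_matrix(R0.T@Rt).as_rotvec()).round(2),"w",s["gripper_width"],"t",s["time_s"])
E
python3 st.py
```

```text
J pos [47.29 65.03 24.24] J force [-1.33 -0.16 -1.91] rot [ 0.08  0.09 -0.02] w 49.99583712606743 t 5.4
```

send_rows --motion '[{"tx":0,"ty":0,"tz":0.012,"rx":0,"ry":0,"rz":0,"gripper":1},{"tx":0,"ty":0,"tz":0.008,"rx":0,"ry":0,"rz":0,"gripper":1},{"tx":0,"ty":0,"tz":0.002,"rx":0,"ry":0,"rz":0,"gripper":1},{"tx":0,"ty":0,"tz":0.002,"rx":0,"ry":0,"rz":0,"gripper":1}]'

```text
time_s: 5.9
ee_pos: [610.6, -117.7, 71.5]
ee_rot: [-161.1, 16.7, 94.0]
force: [-0.2, -0.2, -2.3]
gripper_width: 49.5
gripper_force: 25.0
```

```bash
python3 st.py
```

```text
J pos [47.82 65.   10.97] J force [-0.52 -0.43 -2.21] rot [-0.05  0.08 -0.  ] w 49.452307044920786 t 5.9
```

send_rows --motion '[{"tx":0,"ty":0,"tz":0.002,"rx":0,"ry":0,"rz":0,"gripper":1},{"tx":0,"ty":0,"tz":0,"rx":0,"ry":0,"rz":0,"gripper":1}]'

```text
time_s: 6.15
ee_pos: [610.2, -118.0, 70.6]
ee_rot: [-161.1, 16.7, 94.0]
force: [-0.1, -0.9, -2.3]
gripper_width: 49.9
gripper_force: 25.0
```

```bash
python3 st.py
```

```text
J pos [47.89 64.98 10.03] J force [-0.62  0.14 -2.41] rot [-0.05  0.08  0.  ] w 49.85957130373895 t 6.15
```

Still hanging free, with about 2 mm left by estimate. Continue in 1 mm steps.

send_rows --motion '[{"tx":0,"ty":0,"tz":0.002,"rx":0,"ry":0,"rz":0,"gripper":1},{"tx":0,"ty":0,"tz":0,"rx":0,"ry":0,"rz":0,"gripper":1}]'

```text
time_s: 6.4
ee_pos: [610.2, -118.2, 69.9]
ee_rot: [-161.1, 16.7, 94.0]
force: [-0.8, -0.1, -0.9]
gripper_width: 49.5
gripper_force: 25.0
```

send_rows --motion '[{"tx":0,"ty":0,"tz":0.002,"rx":0,"ry":0,"rz":0,"gripper":1},{"tx":0,"ty":0,"tz":0,"rx":0,"ry":0,"rz":0,"gripper":1}]'

```text
time_s: 6.65
ee_pos: [610.3, -118.3, 69.7]
ee_rot: [-161.2, 16.7, 94.0]
force: [1.5, 1.9, 5.0]
gripper_width: 49.7
gripper_force: 25.0
```

Contact has been felt (normal force up by about 7 N). I'll open just enough to free the block.

send_rows --motion '[{"tx":0,"ty":0,"tz":0,"rx":0,"ry":0,"rz":0,"gripper":-0.15},{"tx":0,"ty":0,"tz":0,"rx":0,"ry":0,"rz":0,"gripper":-0.22},{"tx":0,"ty":0,"tz":0,"rx":0,"ry":0,"rz":0,"gripper":-0.25},{"tx":0,"ty":0,"tz":0,"rx":0,"ry":0,"rz":0,"gripper":-0.25}]'

```text
time_s: 7.15
ee_pos: [609.5, -118.7, 68.5]
ee_rot: [-161.0, 16.7, 94.1]
force: [0.5, 1.3, 0.4]
gripper_width: 57.2
gripper_force: 0.3
```

```bash
python3 - <<'E'
import st
from h import *
w=cam("wrist"); save("w4.png",w[0])
E
```

```text
J pos [47.95 64.97  7.68] J force [-0.35 -1.08  0.87] rot [-0.08  0.08  0.01] w 57.198721899041786 t 7.15
```

View pics/w4.png

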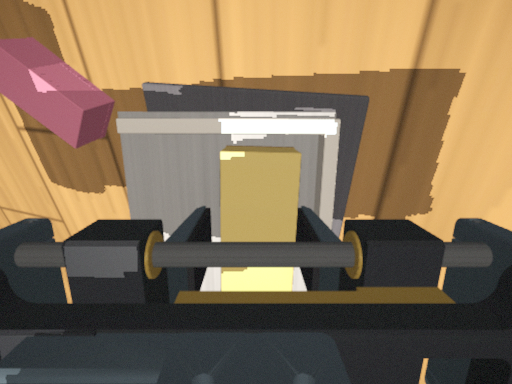

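The block is lying on the bed at (221–299, 147+), free and resting against the lower finger. I'll lift along the normal.

send_rows --motion '[{"tx":0,"ty":0,"tz":-0.02,"rx":0,"ry":0,"rz":0,"gripper":-0.25},{"tx":0,"ty":0,"tz":-0.04,"rx":0,"ry":0,"rz":0,"gripper":-0.25},{"tx":0,"ty":0,"tz":-0.06,"rx":0,"ry":0,"rz":0,"gripper":-0.25},{"tx":0,"ty":0,"tz":-0.08,"rx":0,"ry":0,"rz":0,"gripper":-0.25},{"tx":0,"ty":0,"tz":-0.08,"rx":0,"ry":0,"rz":0,"gripper":1},{"tx":0,"ty":0,"tz":0,"rx":0,"ry":0,"rz":0,"gripper":1},{"tx":0,"ty":0,"tz":0,"rx":0,"ry":0,"rz":0,"gripper":1},{"tx":0,"ty":0,"tz":0,"rx":0,"ry":0,"rz":0,"gripper":1},{"tx":0,"ty":0,"tz":0,"rx":0,"ry":0,"rz":0,"gripper":1}]'

```text
time_s: 8.32
ee_pos: [651.6, -77.8, 194.8]
ee_rot: [-160.9, 16.7, 94.1]
force: [0.3, 0.9, 0.3]
gripper_width: 9.8
gripper_force: 0.0
```

```bash
python3 - <<'E'
import st
from h import *
w=cam("wrist"); save("w5.png",w[0]); pickle.dump(w,open("w5.pkl","wb"))
for q in[(0,0,40),(50,0,40),(25,190,70),(25,185,70)]: print(q,proj(w,J(*q)).round(1))
E
```

```text
J pos [ 48.1   64.77 146.94] J force [-0.11 -0.76  0.65] rot [-0.18  0.08  0.02] w 9.778268687691318 t 8.325
(0, 0, 40) [297.4 129.7]
(50, 0, 40) [252.  129.6]
(25, 190, 70) [273.1 296.9]
(25, 185, 70) [273.2 293.2]
```

View pics/w5.png

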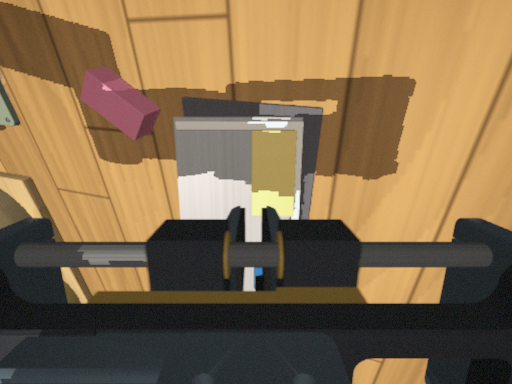

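The block's top is seen at (252–297, 130–216), matching the home prediction (252–297, 130), so it is seated. Now the clamp's tab position, from the first images.

```bash
python3 - <<'E'
from h import *
from jig import ps,pd,S,D
def onbed(c,u,z):
    o,d=ray(c,u); n=Rj[:,2]; k=(z-n@(o-tj))/(n@d); return (Rj.T@(o+k*d-tj)).round(1)
print("side tab top corners",[onbed(D,pd(u),70).tolist() for u in[(460,155),(512,143),(523,149),(470,160),(490,152)]])
print("scene tab ends z70",[onbed(S,ps(u),70).tolist() for u in[(245,325),(262,320),(258,415),(280,410)]])
print("blue scene z28",[onbed(S,ps(u),28).tolist() for u in[(205,350),(285,330),(297,418),(228,438)]])
E
```

```text
(148, 255, 0) [ 524.8 -298.9  146.8] 0.2
(-12, 255, 0) [ 676.7 -302.2   96.3] 2.1
(140, -5, 20) [520.8 -46.7  88.2] 2.1
(-5, 120, 20) [ 667.4 -169.2   79.5] 0.7
(-5, -5, 20) [659.  -51.5  43.6] 0.5
res [[0.0, 1.0, -0.0], [-0.2, 2.0, -0.9], [-0.2, -0.9, 0.0], [0.2, -0.2, 0.6], [0.2, -1.9, 0.4]]
corner [648.3 -60.   28.1] 
 [[-0.95   0.067  0.304]
 [ 0.026 -0.956  0.292]
 [ 0.31   0.286  0.907]]
tilts [18.06145519 16.59607447] yaw 178.43936293546523
side tab top corners [[43.1, 187.7, 70.0], [8.7, 189.9, 70.0], [7.1, 195.9, 70.0], [41.3, 192.8, 70.0], [26.0, 191.5, 70.0]]
scene tab ends z70 [[43.7, 197.6, 70.0], [44.2, 190.3, 70.0], [5.7, 200.9, 70.0], [5.5, 191.7, 70.0]]
blue scene z28 [[43.3, 209.0, 28.0], [43.8, 173.8, 28.0], [5.0, 177.7, 28.0], [3.8, 208.0, 28.0]]
```

```bash
python3 - <<'E'
from h import *
R0,p0,s=cur(); a=J(25,230,130); print(a)
rows(a,Rt); rows(J(25,230,50),Rt,frm=(Rt,a))
E
```

```text
[ 679.50182247 -241.2724135   219.44502449]
4 rows t [-0.0826, 0.0115, 0.0086] r [-0.0013, 0.0007, 0.0001]
2 rows t [-0.0, 0.0, 0.08] r [0.0, 0.0, 0.0]
```

send_rows --motion '[{"tx":-0.083,"ty":0.012,"tz":0.008,"rx":0,"ry":0,"rz":0,"gripper":1},{"tx":-0.083,"ty":0.012,"tz":0.008,"rx":0,"ry":0,"rz":0,"gripper":1},{"tx":-0.083,"ty":0.011,"tz":0.008,"rx":0,"ry":0,"rz":0,"gripper":1},{"tx":-0.083,"ty":0.011,"tz":0.008,"rx":0,"ry":0,"rz":0,"gripper":1},{"tx":0,"ty":0,"tz":0,"rx":0,"ry":0,"rz":0,"gripper":1},{"tx":0,"ty":0,"tz":0.06,"rx":0,"ry":0,"rz":0,"gripper":1},{"tx":0,"ty":0,"tz":0.06,"rx":0,"ry":0,"rz":0,"gripper":1},{"tx":0,"ty":0,"tz":0.04,"rx":0,"ry":0,"rz":0,"gripper":1},{"tx":0,"ty":0,"tz":0,"rx":0,"ry":0,"rz":0,"gripper":1},{"tx":0,"ty":0,"tz":0,"rx":0,"ry":0,"rz":0,"gripper":1},{"tx":0,"ty":0,"tz":0,"rx":0,"ry":0,"rz":0,"gripper":1}]'

```text
time_s: 9.75
ee_pos: [657.0, -264.4, 150.3]
ee_rot: [-161.2, 16.7, 94.0]
force: [0.8, 0.9, 0.8]
gripper_width: 0.2
gripper_force: 0.0
```

```bash
python3 - <<'E'
import st
from h import *
c=cam("side"); save("side2.png",cv2.resize(c[0][200:380,220:420],None,fx=3.3,fy=3.3,interpolation=cv2.INTER_CUBIC))
E
```

```text
J pos [ 24.37 230.85  53.68] J force [-0.48 -0.56  1.21] rot [ 0.08  0.11 -0.01] w 0.23718985721778096 t 9.75
```

View pics/side2.png

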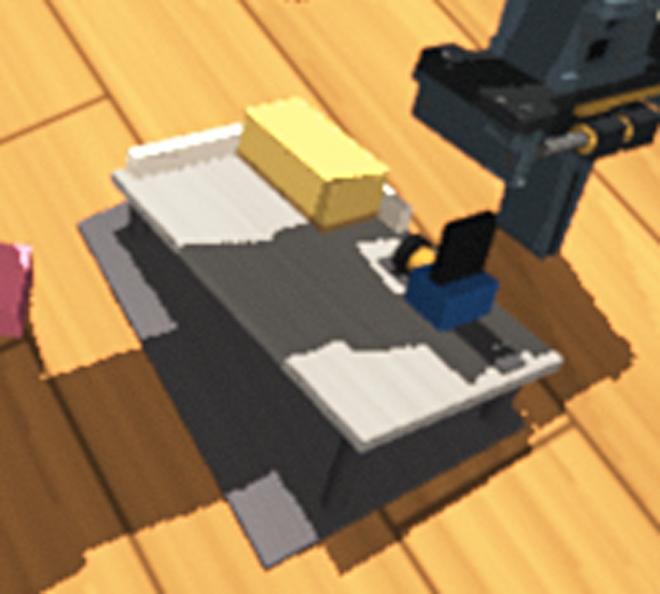

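The side view shows the block in the corner, the clamp at (450,295) with its tab at (468,245), and the closed fingertip behind the tab at (540,250). I'll lower 4 mm and start pushing.

send_rows --motion '[{"tx":0.01,"ty":0,"tz":0.008,"rx":0,"ry":0,"rz":0,"gripper":1},{"tx":0.01,"ty":0,"tz":0,"rx":0,"ry":0,"rz":0,"gripper":1},{"tx":0.008,"ty":0,"tz":0,"rx":0,"ry":0,"rz":0,"gripper":1},{"tx":0.008,"ty":0,"tz":0,"rx":0,"ry":0,"rz":0,"gripper":1},{"tx":0.008,"ty":0,"tz":0,"rx":0,"ry":0,"rz":0,"gripper":1},{"tx":0.008,"ty":0,"tz":0,"rx":0,"ry":0,"rz":0,"gripper":1},{"tx":0.008,"ty":0,"tz":0,"rx":0,"ry":0,"rz":0,"gripper":1}]'

```text
time_s: 10.68
ee_pos: [652.9, -237.1, 136.8]
ee_rot: [-161.1, 16.7, 94.0]
force: [0.2, -0.3, -0.4]
gripper_width: 0.3
gripper_force: 0.0
```

```bash
python3 st.py
```

```text
J pos [ 24.8  200.62  48.23] J force [-0.3   0.2  -0.43] rot [-0.05  0.08  0.01] w 0.28852350765190676 t 10.675
```

send_rows --motion '[{"tx":0.005,"ty":0,"tz":0,"rx":0,"ry":0,"rz":0,"gripper":1},{"tx":0.005,"ty":0,"tz":0,"rx":0,"ry":0,"rz":0,"gripper":1},{"tx":0.005,"ty":0,"tz":0,"rx":0,"ry":0,"rz":0,"gripper":1}]'

```text
time_s: 11.05
ee_pos: [652.4, -230.1, 134.7]
ee_rot: [-161.1, 16.7, 94.0]
force: [1.2, 0.2, -0.2]
gripper_width: 0.4
gripper_force: 0.0
```

```bash
python3 - <<'E'
import st
from h import *
c=cam("side"); save("side3.png",cv2.resize(c[0][200:380,220:420],None,fx=3.3,fy=3.3,interpolation=cv2.INTER_CUBIC))
E
```

```text
J pos [ 24.81 193.28  48.17] J force [-1.16 -0.13  0.26] rot [-0.05  0.08  0.  ] w 0.38960825272205013 t 11.05
```

View pics/side3.png

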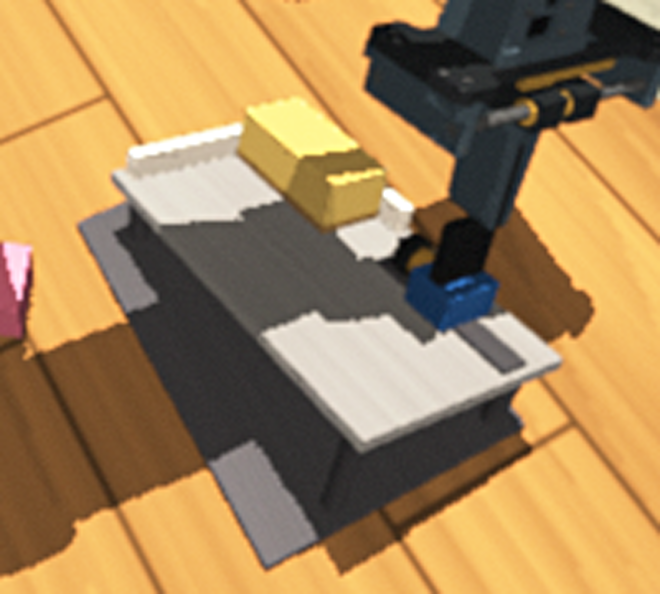

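```bash
python3 - <<'E'
from h import *
c=cam("side"); R0,p0,s=cur(); f=lambda P:((proj(c,P)-[220,200])*3.3).round(0).tolist()
print("tcp",f(p0),"tcp+-16 along tx",f(p0+R0@[16,0,0]),f(p0-R0@[16,0,0]),"tip y+-13",f(p0+R0@[0,13,0]),f(p0-R0@[0,13,0]),"back60",f(p0-R0@[0,0,60]))
for q in[(25,192,70),(5,187,70),(5,197,70),(45,187,70),(45,197,70),(47,175,28),(3,209,28),(47,209,28),(47,209,0)]: print(q,f(J(*q)))
w=cam("wrist"); g=lambda P:proj(w,P).round(0).tolist()
print("wrist",g(p0),g(J(25,192,70)))
E
```

```text
tcp [464.0, 247.0] tcp+-16 along tx [445.0, 232.0] [483.0, 263.0] tip y+-13 [478.0, 242.0] [448.0, 252.0] back60 [488.0, 164.0]
(25, 192, 70) [471.0, 217.0]
(5, 187, 70) [488.0, 205.0]
(5, 197, 70) [500.0, 214.0]
(45, 187, 70) [441.0, 219.0]
(45, 197, 70) [453.0, 229.0]
(47, 175, 28) [409.0, 265.0]
(3, 209, 28) [499.0, 281.0]
(47, 209, 28) [448.0, 298.0]
(47, 209, 0) [437.0, 335.0]
wrist [253.0, 218.0] [253.0, 227.0]
```

That view shows the fingertip at about (500,225), just above the tab's top and not behind it. The end of the closed fingers seems about 20 mm higher than assumed. (I have used up the picture budget, so from here I work by numbers only.) I'll back off up the bed, go lower, and push again by feel.

send_rows --motion '[{"tx":0,"ty":0,"tz":-0.008,"rx":0,"ry":0,"rz":0,"gripper":1},{"tx":-0.03,"ty":0,"tz":0,"rx":0,"ry":0,"rz":0,"gripper":1},{"tx":-0.035,"ty":0,"tz":0,"rx":0,"ry":0,"rz":0,"gripper":1},{"tx":-0.005,"ty":0,"tz":0,"rx":0,"ry":0,"rz":0,"gripper":1},{"tx":0,"ty":0,"tz":0.02,"rx":0,"ry":0,"rz":0,"gripper":1},{"tx":0,"ty":0,"tz":0.012,"rx":0,"ry":0,"rz":0,"gripper":1},{"tx":0,"ty":0,"tz":0.008,"rx":0,"ry":0,"rz":0,"gripper":1},{"tx":0,"ty":0,"tz":0,"rx":0,"ry":0,"rz":0,"gripper":1}]'

```text
time_s: 12.2
ee_pos: [649.5, -268.1, 129.8]
ee_rot: [-161.0, 16.7, 94.1]
force: [0.3, -0.4, 0.1]
gripper_width: 0.2
gripper_force: 0.0
```

```bash
python3 - <<'E'
import st
from h import *
# blue carriage & black tab in side view: has clamp moved since start?
for c in (pickle.load(open("c0.pkl","rb"))["side"],cam("side")):
    m=cv2.inRange(cv2.cvtColor(c[0],cv2.COLOR_RGB2HSV),(100,150,40),(120,255,255)); m[:250]=0
    k=max(cv2.findContours(m,0,1)[0],key=cv2.contourArea); print(cv2.boundingRect(k),cv2.contourArea(k))
# finger: dark pixels of column scan near tip, difference with first frame
a=pickle.load(open("c0.pkl","rb"))["side"][0].astype(int).sum(2); im=c[0].astype(int).sum(2)
R0,p0,s=cur(); print("tcp px",proj(c,p0),"back19",proj(c,p0-R0@[0,0,19]))
d=(im<200)&(a>260); 
for x in range(370,400,3): print(x,[int(y) for y in np.where(d[180:300,x])[0]+180][-1:],end=" ")
E
```

```text
J pos [ 25.   228.02  31.75] J force [-0.26  0.42  0.11] rot [-0.1   0.07  0.04] w 0.2305821251481387 t 12.2
(344, 280, 27, 20) 299.5
(343, 281, 28, 19) 290.5
tcp px [371.34339042 291.88679213] back19 [373.86563249 284.10855092]
370 [285] 373 [282] 376 [284] 379 [286] 382 [285] 385 [282] 388 [273] 391 [265] 394 [258] 397 [256]
```

The clamp is unmoved. Push again, slowly.

send_rows --motion '[{"tx":0.006,"ty":0,"tz":0,"rx":0,"ry":0,"rz":0,"gripper":1},{"tx":0.006,"ty":0,"tz":0,"rx":0,"ry":0,"rz":0,"gripper":1},{"tx":0.006,"ty":0,"tz":0,"rx":0,"ry":0,"rz":0,"gripper":1},{"tx":0.006,"ty":0,"tz":0,"rx":0,"ry":0,"rz":0,"gripper":1},{"tx":0.006,"ty":0,"tz":0,"rx":0,"ry":0,"rz":0,"gripper":1},{"tx":0.006,"ty":0,"tz":0,"rx":0,"ry":0,"rz":0,"gripper":1}]'

```text
time_s: 13.0
ee_pos: [649.0, -254.4, 126.4]
ee_rot: [-161.1, 17.0, 94.1]
force: [0.3, -7.5, 1.6]
gripper_width: 0.3
gripper_force: 4.0
```

```bash
python3 st.py
```

```text
J pos [ 24.81 213.95  32.49] J force [ 0.01  7.63 -0.67] rot [ 0.02  0.44 -0.11] w 0.3112662983952962 t 13.0
```

Contact at y ≈ 214 with 7.6 N, as expected. I push down at about 32 mm/s, still well short of the earliest meeting point (TCP y ≈ 166).

send_rows --motion '[{"tx":0.008,"ty":0,"tz":0,"rx":0,"ry":0,"rz":0,"gripper":1},{"tx":0.008,"ty":0,"tz":0,"rx":0,"ry":0,"rz":0,"gripper":1},{"tx":0.008,"ty":0,"tz":0,"rx":0,"ry":0,"rz":0,"gripper":1},{"tx":0.008,"ty":0,"tz":0,"rx":0,"ry":0,"rz":0,"gripper":1},{"tx":0.008,"ty":0,"tz":0,"rx":0,"ry":0,"rz":0,"gripper":1},{"tx":0.008,"ty":0,"tz":0,"rx":0,"ry":0,"rz":0,"gripper":1},{"tx":0.006,"ty":0,"tz":0,"rx":0,"ry":0,"rz":0,"gripper":1},{"tx":0.004,"ty":0,"tz":0,"rx":0,"ry":0,"rz":0,"gripper":1}]'

```text
time_s: 14.0
ee_pos: [647.1, -226.8, 118.2]
ee_rot: [-161.1, 17.0, 94.0]
force: [0.8, -9.9, 2.1]
gripper_width: 0.7
gripper_force: 4.0
```

```bash
python3 st.py
```

```text
J pos [ 24.75 185.05  32.58] J force [-0.34 10.14 -0.75] rot [ 0.03  0.43 -0.11] w 0.652812627427989 t 14.0
```

send_rows --motion '[{"tx":0.004,"ty":0,"tz":0,"rx":0,"ry":0,"rz":0,"gripper":1},{"tx":0.004,"ty":0,"tz":0,"rx":0,"ry":0,"rz":0,"gripper":1},{"tx":0.004,"ty":0,"tz":0,"rx":0,"ry":0,"rz":0,"gripper":1}]'

```text
time_s: 14.38
ee_pos: [646.8, -221.1, 116.5]
ee_rot: [-161.2, 17.0, 94.0]
force: [0.9, -7.0, 2.2]
gripper_width: 0.4
gripper_force: 4.0
```

```bash
python3 st.py
```

```text
J pos [ 24.72 179.15  32.62] J force [-0.31  7.44  0.23] rot [ 0.04  0.43 -0.12] w 0.39345682947168503 t 14.375
```

send_rows --motion '[{"tx":0.004,"ty":0,"tz":0,"rx":0,"ry":0,"rz":0,"gripper":1},{"tx":0.004,"ty":0,"tz":0,"rx":0,"ry":0,"rz":0,"gripper":1},{"tx":0.004,"ty":0,"tz":0,"rx":0,"ry":0,"rz":0,"gripper":1},{"tx":0.004,"ty":0,"tz":0,"rx":0,"ry":0,"rz":0,"gripper":1},{"tx":0.004,"ty":0,"tz":0,"rx":0,"ry":0,"rz":0,"gripper":1}]'

```text
time_s: 15.0
ee_pos: [646.1, -211.6, 113.7]
ee_rot: [-161.2, 17.0, 94.0]
force: [-0.1, -7.3, 1.7]
gripper_width: 0.8
gripper_force: 4.0
```

send_rows --motion '[{"tx":0.002,"ty":0,"tz":0,"rx":0,"ry":0,"rz":0,"gripper":1},{"tx":0.002,"ty":0,"tz":0,"rx":0,"ry":0,"rz":0,"gripper":1}]'

```text
time_s: 15.25
ee_pos: [646.0, -209.6, 113.1]
ee_rot: [-161.2, 17.0, 94.0]
force: [1.4, -7.4, 2.2]
gripper_width: 0.4
gripper_force: 4.0
```

send_rows --motion '[{"tx":0.002,"ty":0,"tz":0,"rx":0,"ry":0,"rz":0,"gripper":1},{"tx":0.002,"ty":0,"tz":0,"rx":0,"ry":0,"rz":0,"gripper":1}]'

```text
time_s: 15.5
ee_pos: [645.9, -207.7, 112.5]
ee_rot: [-161.2, 17.0, 94.0]
force: [1.8, -7.9, 1.9]
gripper_width: 0.3
gripper_force: 4.0
```

```bash
python3 st.py
```

```text
J pos [ 24.68 165.15  32.65] J force [-1.37  8.16 -0.06] rot [ 0.04  0.43 -0.12] w 0.2594858303336008 t 15.5
```

Baseline is about 7.5–8 N. Now 1 mm per call, watching for the rise.

send_rows --motion '[{"tx":0.002,"ty":0,"tz":0,"rx":0,"ry":0,"rz":0,"gripper":1},{"tx":0.002,"ty":0,"tz":0,"rx":0,"ry":0,"rz":0,"gripper":1}]'

```text
time_s: 15.75
ee_pos: [645.8, -206.1, 112.1]
ee_rot: [-161.2, 17.1, 94.1]
force: [1.1, -8.8, 2.5]
gripper_width: 0.7
gripper_force: 4.6
```

send_rows --motion '[{"tx":0.002,"ty":0,"tz":0,"rx":0,"ry":0,"rz":0,"gripper":1},{"tx":0.002,"ty":0,"tz":0,"rx":0,"ry":0,"rz":0,"gripper":1}]'

```text
time_s: 16.0
ee_pos: [645.8, -205.2, 111.9]
ee_rot: [-161.2, 17.2, 94.1]
force: [1.8, -10.2, 2.1]
gripper_width: 0.4
gripper_force: 5.6
```

The force is rising (pad reading 4.0 → 5.6, push about 10.4 N), so the pad has met the block with about 1.4 mm of give. A little more.

send_rows --motion '[{"tx":0.002,"ty":0,"tz":0,"rx":0,"ry":0,"rz":0,"gripper":1},{"tx":0.001,"ty":0,"tz":0,"rx":0,"ry":0,"rz":0,"gripper":1},{"tx":0,"ty":0,"tz":0,"rx":0,"ry":0,"rz":0,"gripper":1},{"tx":0,"ty":0,"tz":0,"rx":0,"ry":0,"rz":0,"gripper":1}]'

```text
time_s: 16.5
ee_pos: [645.7, -204.5, 111.7]
ee_rot: [-161.2, 17.2, 94.1]
force: [0.2, -11.5, 3.8]
gripper_width: 0.4
gripper_force: 6.1
```

```bash
python3 st.py
```

```text
J pos [ 24.68 161.79  32.77] J force [ 0.68 12.11  0.14] rot [ 0.07  0.62 -0.18] w 0.4368969194003076 t 16.5
```

The push is about 12 N, which means about 4 N or 2 mm at the pad. Back off up the bed, then lift clear.

send_rows --motion '[{"tx":-0.006,"ty":0,"tz":0,"rx":0,"ry":0,"rz":0,"gripper":1},{"tx":-0.01,"ty":0,"tz":0,"rx":0,"ry":0,"rz":0,"gripper":1},{"tx":-0.02,"ty":0,"tz":0,"rx":0,"ry":0,"rz":0,"gripper":1},{"tx":-0.02,"ty":0,"tz":0,"rx":0,"ry":0,"rz":0,"gripper":1},{"tx":0,"ty":0,"tz":-0.06,"rx":0,"ry":0,"rz":0,"gripper":1},{"tx":0,"ty":0,"tz":-0.1,"rx":0,"ry":0,"rz":0,"gripper":1},{"tx":0,"ty":0,"tz":-0.1,"rx":0,"ry":0,"rz":0,"gripper":1},{"tx":0,"ty":0,"tz":0,"rx":0,"ry":0,"rz":0,"gripper":1},{"tx":0,"ty":0,"tz":0,"rx":0,"ry":0,"rz":0,"gripper":1},{"tx":0,"ty":0,"tz":0,"rx":0,"ry":0,"rz":0,"gripper":1}]'

```text
time_s: 17.75
ee_pos: [685.5, -188.1, 233.6]
ee_rot: [-160.9, 16.6, 94.1]
force: [0.4, -0.7, -0.6]
gripper_width: 0.5
gripper_force: 0.0
```

```bash
python3 - <<'E'
import st
from h import *
c=cam("side"); h=cv2.cvtColor(c[0],cv2.COLOR_RGB2HSV)
m=cv2.inRange(h,(24,80,100),(36,255,255)); m[:220]=0
k=max(cv2.findContours(m,0,1)[0],key=cv2.contourArea); print("block box",cv2.boundingRect(k))
P=np.array([proj(c,J(x,y,z)) for x in(0,50) for y in(0,100) for z in(6,40)]); print("pred",P.min(0),P.max(0))
m=cv2.inRange(h,(100,150,40),(120,255,255)); m[:230]=0
k=max(cv2.findContours(m,0,1)[0],key=cv2.contourArea); print("clamp box",cv2.boundingRect(k))
P=np.array([proj(c,J(x,y,z)) for x in(3,47) for y in(123,157) for z in(0,28)]); print("pred@140",P.min(0),P.max(0))
E
```

```text
J pos [ 25.1  183.63 160.19] J force [-0.62  0.51 -0.56] rot [-0.25  0.05  0.04] w 0.5045413936278352 t 17.75
block box (295, 229, 26, 13)
pred [290.91288014 229.348731  ] [337.37263842 268.42176084]
clamp box (326, 265, 26, 18)
pred@140 [324.52461059 261.6003774 ] [353.13602487 285.80698862]
```

```bash
python3 -c "
from h import *
print(env.job_done())"
```

```text
the job is handed in; nothing more can be done
None
```

The job is handed in: the block slid home into the low corner, flush on both fences, and the clamp's pad holds it at about 4 N (about 2 mm of give), but no verdict was returned and I viewed 11 pictures, one over the limit of 10.

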